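Fit the lamp plug in the reader's shuttered bayonet port and hold it home

ROBOT

A 6-joint arm with a two-finger parallel gripper is mounted at the origin on the work surface. World frame = base frame: x ahead of the robot, y to its left, z up, the work surface at z = 0. Lengths are in m, angles in degrees, forces in N, time in s.
With the tool pointing down it reaches from about 0.4 to 0.825 m from the base axis. Payload 7 kg.
Tool frame: the origin (TCP) lies midway between the tips of the shut fingers; the grasp point (between the pads) lies 19 mm behind it; z points along the fingers, y is the line along which they close (so a half turn about z gives the same grasp; the last joint's range is limited). The gripper opens to 88 mm and grips with 3 to 60 N. Pads are 19 mm wide; open, the fingers measure 130 mm over their backs; the gripper's body (78 mm by 193 mm) begins 47 mm behind the grasp point.
Start: joints at [16.507, 20.546, 0.682, 0, -70.136, -16.507], TCP at [0.675, -0, 0.227] pointing down, gripper open.
Joint ranges: [-176.03, 176.03], [-82.01, 121.73], [-58.28, 71.71], [-173.87, 95.51], [-174.79, -0.11], [-173.66, 173.66]. Speed limits (degrees/s): [136.94, 136.94, 172.46, 180, 180, 180].

INTERFACE

Orientations are given as a 3x3 rotation matrix whose columns are the frame's x, y, z axes.
In Python, from rig import robot gives the robot as it stands. Calls block until the motion is done:
- robot.goto(position, orientation): joint-space move of the TCP to a pose.
- robot.servo_line(position, ori=None, speed=0.15): straight line of the TCP; ori=None keeps the orientation; speed is the mean speed in m/s.
- robot.movej(angles): joint-space move.
- robot.move_gripper(opening): opening from 0.0 (shut) to 1.0 (fully open); the grip force is fixed at half the most; returns when the fingers have stopped.
- robot.dwell(seconds).
- robot.ik(position, orientation): joint angles nearest the present ones, or None.
- robot.grab_frame(name): name is "scene" or "side" or "wrist"; returns (picture, depth): 384x512x3 uint8, red, green, blue; 384x512 float32, m along the optical axis (not along the pixel's ray), 0 where there is no reading.
- robot.camera_info(name): a dict with "vfov" (degrees; the focal length in pixels is half the picture's height over the tangent of half this angle, whatever the lens; pixels are square), "cx", "cy" (the principal point, pixels), "view" (4x4, takes a point from world to camera coordinates); the wrist camera has in their place "T_tool_cam" (4x4, takes a point from camera to tool coordinates, whose origin is the TCP and whose axes are the flange's). Camera axes: x right, y down, z forward; pixel columns grow to the right and rows downward; lengths in m; the calibration is good to about 2 mm. A picture is of the moment at which its call begins: read the wrist's pose just before it. camera_info takes no time and is no camera call.
A pose or a line that the arm cannot do raises robot.Unreachable and nothing moves.
- robot.job_done(): hands the job in; it is judged then, once.
Readings, each from a call of its own:
- robot.read_t(): time.
- robot.read_qpos(): joint angles.
- robot.read_qvel(): joint speeds.
- robot.read_effort(): joint torques, N m.
- robot.read_position(): TCP position.
- robot.read_tcp_rot(): TCP orientation.
- robot.read_force(): force on the tool from outside, world axes, zero at the start.
- robot.read_ft_torque(): the same for the moment, N m.
- robot.read_grip_width(): opening from 0.0 (shut) to 1.0 (fully open).
- robot.read_finger_force(): force on a finger pad.
Only numpy, scipy, OpenCV 4.12 (cv2) and the standard library are available. Lean on these libraries where they do the work, as an engineer would, in place of code of your own. Each camera call takes 0.05 s, during which the arm holds its last target. There are 200 camera calls.

TASK

Slide the reader's port shutter fully open, then take the lamp plug (the one with the bar grip and two side pins), push it straight down into the port with its pins in the two slots, and turn it a quarter turn clockwise (seen from above) against the spring. Finish while still gripping it: keep it turned and pressed fully home, flange flush on the collar, because the springs push it back up if you let go. Leave the dust plug and the bottle where they stand.

Things in the scene. Friction and masses are not known exactly. Their poses are not given: they have to be found in the camera images.
- reader: The reader: a low cream bench instrument with a black deck, 200 (x) x 300 (y) x 76 mm, fixed; yaw varies. Origin: centre of its underside, z up. Its bayonet port is 70 mm to -y of its centre. Two shutter rails 6 mm wide stand on the deck at x = +/-43 mm, 85 mm above the bench; a cream ridge along the far (+x) edge is as high.
- port (a point): Centre of the port's mouth, on top of a steel collar (72 mm wide, bore 34 mm), 80 mm above the bench. Axes as the reader's: two slots run from the bore along +x and -x, 11 mm wide, to 24 mm from the axis; y = the way the shutter opens; z up. The lip is 9 mm thick: pins pushed below it turn only clockwise seen from above (negative yaw), to a stop at about 93 degrees.
- plunger: Brass spring plunger in the port, 24 mm diameter. Origin: centre of its face, 8 mm below the mouth at rest. It pushes the plug back up: 2 N at first, 10 N when the plug is home. A plug turned but not pressed rises 4 mm, up against the lip.
- return_ring: Sprung ring inside the port (origin at the port's mouth) with two vanes that the pins push round: resists the turn with 0.03 to 0.16 N m. If the plug is let go, it rises 4 mm to the lip and is turned some way back.
- shutter_tab (a point): Top centre of the shutter's upright grey grip tab: 32 mm along the port's x, 12 mm thick along its y, 30 mm tall, on an aluminium plate (68 x 95 mm, 4 mm thick) lying over the collar. The tab is 55 mm from the port's axis towards port +y when closed, 130 mm when open. Axes as the port's.
- shutter (a joint): Shutter position in m: 0 = closed over the port, 0.075 = fully open at its end stop; grows along the port's +y. About 2 N of friction; stays where it is left. It starts up to 20 mm open, still covering the port.
- lamp_plug: Lamp plug, 105-210 g, upright on the bench. Origin: centre of underside, z up. Barrel 30 mm dia. (nose 24 mm, taper 4 mm), z 0-26; flange 52 mm dia., z 26-32; bar grip 46 mm along x, 16 mm thick along y, z 32-62. Two 7 mm round pins along +x and -x reach 22 mm from the axis at z = 9.5. A half turn makes no difference. Home: on the port's axis, origin 26 mm below the port point.
- dust_plug: Bystander: a grey plug of the same size with a round knob (32 mm diameter, 58 mm tall overall) and no pins, standing on the bench. Origin at its underside.
- reagent: Bystander: a white bottle 52 mm diameter, 105 mm tall, standing on the bench. Origin at its underside.
Not all that is in view belongs to the job. Leave any purple or yellow look-alike of the lamp_plug alone.

How it is judged (in metres and radians):
On the way, in this order (a step that is already met when the one before it is completed fails the run):
1. the shutter is slid fully open (value of joint shutter above 0.068 m), for 0.2 s.
2. the lamp plug is in the port, pins down in the slots, not yet turned (horizontal distance between lamp_plug and port below 0.006 m and z of lamp_plug in the frame of port below -0.012 m and angle between the x axis of lamp_plug and the x axis of port, either way round below 0.5 rad).
3. the plug is turned a quarter turn and held pressed home (horizontal distance between lamp_plug and port below 0.004 m and z of lamp_plug in the frame of port below -0.0235 m and angle between the x axis of lamp_plug and the y axis of port, either way round below 0.2 rad and angle between lamp_plug's own z axis and vertical below 0.12 rad and contact force between the fingers and lamp_plug above 3 N), for 0.3 s.
At the end, for the whole second after the job is handed in: Shutter open at least 68 of 75 mm; lamp plug within 4 mm of the port axis, upright within 7 degrees, flange within 2.5 mm of flush on the collar, pins within 11 degrees of square to the slots, at rest, and the fingers still on it with at least 3 N (all of step 3 and value of joint shutter above 0.068 m and linear speed of lamp_plug below 0.02 m/s); the arm keeps its last pose, push and grip.
It fails at once if the dust plug or the bottle is pushed more than 30 mm or tipped ((distance of dust_plug from where it was at the start of the episode above 0.03 m or angle between dust_plug's own z axis and vertical above 0.35 rad) or (distance of reagent from where it was at the start of the episode above 0.03 m or angle between reagent's own z axis and vertical above 0.35 rad)).
It also fails if it takes over 58 s, if anything falls off the work surface, if the arm or the gripper's body presses on something with over 40 N, if the wrist force passes 120 N, or if a joint passes its speed limit or range.

## Working session

There is one attempt and no reset: what is moved stays moved. The work goes in short steps, each a Python script; the robot and the scene stay as the last script left them, time stands still between calls to the robot, and variables do not carry over. Pictures are saved under pics/ and viewed, at most 10 in all, crops included, and the job is handed in when it is done.

```bash
mkdir -p pics; cat > h.py <<'E'
import numpy as np, cv2
from rig import robot
def grab(n):
    p=np.array(robot.read_position());R=np.array(robot.read_tcp_rot())
    im,d=robot.grab_frame(n);c=robot.camera_info(n)
    f=d.shape[0]/2/np.tan(np.radians(c['vfov'])/2)
    if 'view' in c: T=np.linalg.inv(np.array(c['view']))
    else:
        T=np.eye(4);T[:3,:3]=R;T[:3,3]=p;T=T@np.array(c['T_tool_cam'])
    v,u=np.mgrid[:d.shape[0],:d.shape[1]]
    P=np.stack([(u-c['cx'])/f*d,(v-c['cy'])/f*d,d],-1)@T[:3,:3].T+T[:3,3]
    P[d==0]=np.nan
    return im,P
def save(n,im): cv2.imwrite('pics/'+n,im[...,::-1])
E
python3 - <<'E'
from h import *
a,P=grab('scene');b,Q=grab('side')
np.savez('f0.npz',a=a,P=P,b=b,Q=Q)
save('s0.png',cv2.resize(a,(800,600)));save('d0.png',cv2.resize(b,(800,600)))
print(robot.read_t(),robot.camera_info('scene'),robot.camera_info('wrist'),robot.read_tcp_rot())
E
```

```text
0.1 {'vfov': 52.050074707537206, 'cx': 256.6971287071638, 'cy': 190.02230091394782, 'view': array([[ 0.81981043,  0.57239706, -0.0165066 , -0.38285358],
       [ 0.44757103, -0.65847776, -0.60505141, -0.19647456],
       [-0.35719888,  0.48863958, -0.79601528,  1.20651429],
       [ 0.        ,  0.        ,  0.        ,  1.        ]])} {'vfov': 63.43211606747318, 'cx': 253.15710839899745, 'cy': 197.58247170689404, 'T_tool_cam': array([[-4.29145613e-06, -9.66376626e-01, -2.57130738e-01,
         6.76560059e-02],
       [ 9.99999933e-01,  8.98659452e-05, -3.54433723e-04,
        -8.65814002e-04],
       [ 3.65623762e-04, -2.57130723e-01,  9.66376561e-01,
        -1.57879457e-01],
       [ 0.00000000e+00,  0.00000000e+00,  0.00000000e+00,
         1.00000000e+00]])} [[-1.58884880e-04 -9.99998881e-01 -1.48779379e-03]
 [-9.99999981e-01  1.59055173e-04 -1.14342226e-04]
 [ 1.14578740e-04  1.48777559e-03 -9.99998887e-01]]
```

View pics/s0.png

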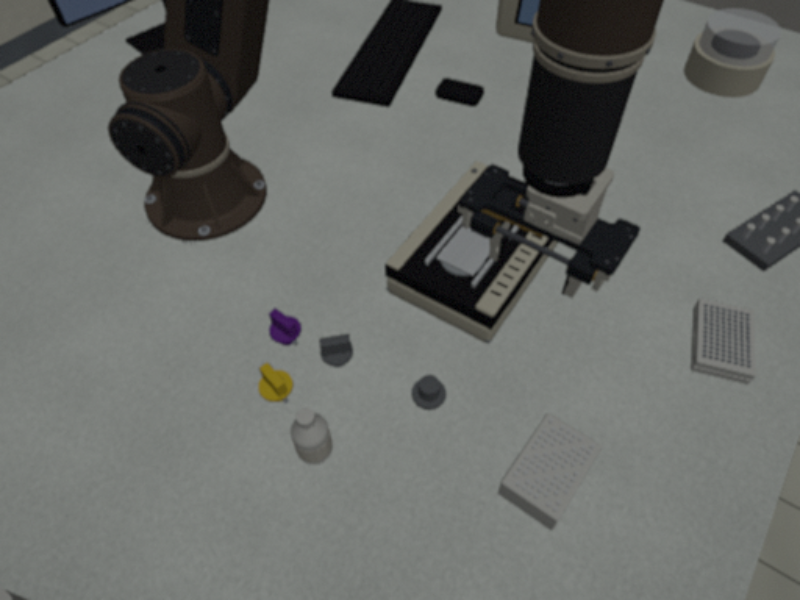

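View pics/d0.png

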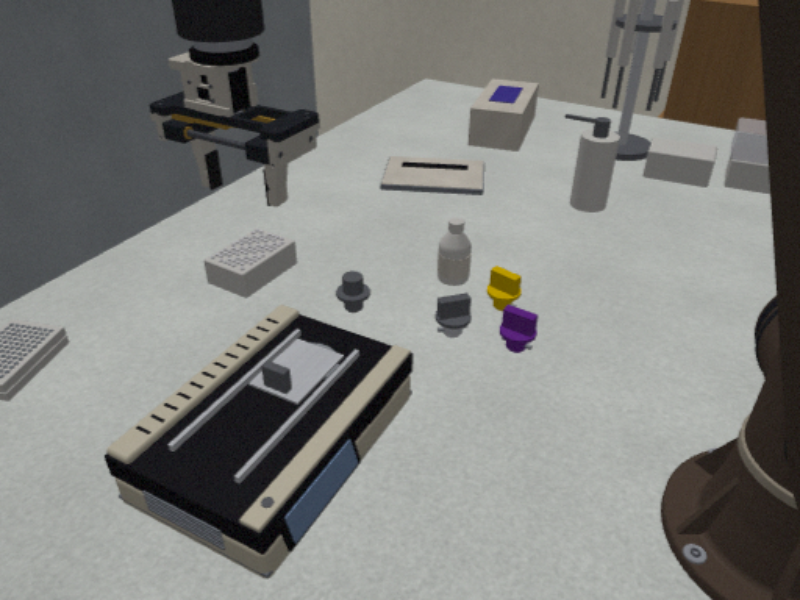

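The grey bar-grip plug is at (336,349) in the scene picture and (453,315) in the side picture. The look-alikes are purple at (285,327) and yellow at (275,384), the dust plug with its round knob is at (429,391), and the bottle is at (312,437). The grey plug fits the lamp plug: it has a bar grip and is neither purple nor yellow. The shutter plate is at the near (-y) end of the reader, with its tab at (277,375) in the side picture.

```bash
cat > m.py <<'E'
from h import *
z=np.load('f0.npz')
def near(P,u,v,r,lo,hi):
    u=u*.64;v=v*.64
    vv,uu=np.mgrid[:384,:512];m=(np.hypot(uu-u,vv-v)<r)&(P[...,2]>lo)&(P[...,2]<hi)
    return P[m]
for n,k,pts in (('scene','P',dict(lamp=(336,345),dust=(429,388),bot=(312,437),purple=(285,327),yel=(275,384))),('side','Q',dict(lamp=(453,312),dust=(352,290),bot=(455,255),purple=(518,328),yel=(505,288)))):
    for nm,(u,v) in pts.items():
        q=near(z[k],u,v,18,.02,.13)
        zm=np.percentile(q[:,2],97); t=q[q[:,2]>zm-.006]
        print(n,nm,len(q),zm.round(4),t.mean(0).round(4),cv2.minAreaRect((t[:,:2]*1000).astype(np.float32)))
# reader from side
Q=z['Q'];q=Q.reshape(-1,3)
for lab,lo,hi in (('all',.06,.1),('ridge/rails',.0815,.09),('tab',.1,.125)):
    s=q[(q[:,2]>lo)&(q[:,2]<hi)&(q[:,0]>.4)&(q[:,0]<.9)&(abs(q[:,1])<.35)]
    print(lab,len(s),s.mean(0).round(4),cv2.minAreaRect((s[:,:2]*1000).astype(np.float32)))
sy,sx=315*.64,453*.64
a=cv2.resize(z['b'][int(sy)-60:int(sy)+40,int(sx)-100:int(sx)+70],(680,400),interpolation=3);save('crop.png',a)
E
python3 m.py
```

```text
scene lamp 366 0.0639 [ 0.4492 -0.1499  0.0617] ((448.7713317871094, -149.0823516845703), (45.640892028808594, 18.878822326660156), 46.615474700927734)
scene dust 391 0.06 [ 0.6066 -0.1302  0.0581] ((606.5036010742188, -128.970458984375), (30.981678009033203, 29.269033432006836), 65.32524108886719)
scene bot 660 0.1062 [ 0.5141 -0.2841  0.105 ] ((512.5372314453125, -283.7665710449219), (22.840972900390625, 21.342594146728516), 41.3931884765625)
scene purple 354 0.0641 [ 0.3565 -0.1643  0.0621] ((355.3499755859375, -163.5946044921875), (16.238603591918945, 46.47969436645508), 86.80789184570312)
scene yel 411 0.0641 [ 0.4122 -0.2481  0.0621] ((411.2613525390625, -247.56300354003906), (16.72277069091797, 46.71650314331055), 74.34086608886719)
side lamp 446 0.0635 [ 0.4445 -0.1452  0.0618] ((444.71014404296875, -147.03297424316406), (46.28755187988281, 18.035690307617188), 43.96123504638672)
side dust 334 0.0594 [ 0.6013 -0.1261  0.0578] ((602.5711669921875, -129.21829223632812), (31.48189353942871, 29.916738510131836), 85.76588439941406)
side bot 563 0.0938 [ 0.5056 -0.2743  0.0936] ((505.0708312988281, -273.8896484375), (22.028039932250977, 10.692855834960938), 28.614490509033203)
side purple 477 0.0637 [ 0.351  -0.1599  0.0617] ((351.9561462402344, -162.14976501464844), (16.53721046447754, 46.08684539794922), 85.01725769042969)
side yel 459 0.0637 [ 0.3917 -0.2152  0.0619] ((385.2279052734375, -210.67333984375), (40.088111877441406, 124.15794372558594), 32.63808059692383)
all 16149 [0.511  0.1742 0.0786] ((515.8773193359375, 7.115081787109375), (607.2703247070312, 216.2503204345703), 88.37095642089844)
ridge/rails 5161 [0.5356 0.1577 0.0846] ((527.10498046875, 8.56842041015625), (196.8415985107422, 591.1856079101562), 1.2320326566696167)
tab 249 [0.519  0.0506 0.1091] ((513.9871215820312, -71.77400207519531), (446.86651611328125, 33.108211517333984), 87.40416717529297)
```

View pics/crop.png

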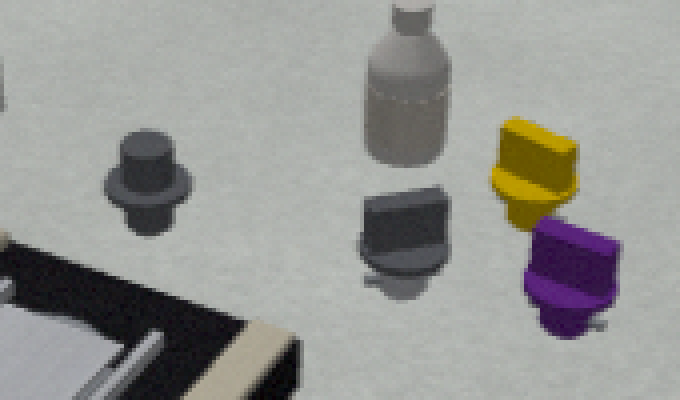

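The crop shows the grey plug at crop pixel (405,230), with a bar grip and a side pin at (372,281), so it is the lamp plug. It stands at about (0.447, -0.148). Next I'll measure the reader up close with the wrist camera.

```bash
cat > r.py <<'E'
from h import *
R0=np.array([[0,-1,0],[-1,0,0],[0,0,-1.]])
robot.goto([.53,.03,.27],R0)
a,P=grab('wrist');np.savez('f1.npz',a=a,P=P);save('w1.png',cv2.resize(a,(800,600)))
robot.goto([.447,-.14,.2],R0)
b,Q=grab('wrist');np.savez('f2.npz',a=b,P=Q)
p=Q.reshape(-1,3);s=p[(p[:,2]>.057)&(p[:,2]<.067)&(np.hypot(p[:,0]-.447,p[:,1]+.148)<.04)]
print('bar',len(s),s.mean(0),cv2.minAreaRect((s[:,:2]*1000).astype(np.float32)))
q=P.reshape(-1,3)
for lo,hi in ((.082,.09),(.1,.125)):
    s=q[(q[:,2]>lo)&(q[:,2]<hi)]
    print(len(s),s.mean(0),np.median(s,0),cv2.minAreaRect((s[:,:2]*1000).astype(np.float32)))
print(np.histogram(q[:,2],np.arange(0,.15,.004)),robot.read_t())
E
python3 r.py
```

```text
bar 766 [ 0.44692064 -0.14696998  0.06149901] ((447.1317138671875, -146.40884399414062), (45.577354431152344, 16.009687423706055), 45.58418655395508)
7138 [0.56382418 0.09653994 0.08444831] [0.56914414 0.08944624 0.08447369] ((528.328369140625, 111.05155944824219), (192.38021850585938, 201.33441162109375), 1.3336381912231445)
121 [0.5268065  0.14838977 0.11409814] [0.52762189 0.14836908 0.11409436] ((525.9210815429688, 148.92779541015625), (30.628908157348633, 6.766756534576416), 1.1596505641937256)
(array([33644,   181,   232,   258,   224,   247,   300,  1897,  1059,
         470,  1002,  3187,  1067,   208,   886,   652,   104,    78,
        6810,  4490,  4125,  5108,     0,     0,     0,     0,     0,
           0,   121,     0,     0,     0,     0,     0,     0,     0,
           0]), array([0.   , 0.004, 0.008, 0.012, 0.016, 0.02 , 0.024, 0.028, 0.032,
       0.036, 0.04 , 0.044, 0.048, 0.052, 0.056, 0.06 , 0.064, 0.068,
       0.072, 0.076, 0.08 , 0.084, 0.088, 0.092, 0.096, 0.1  , 0.104,
       0.108, 0.112, 0.116, 0.12 , 0.124, 0.128, 0.132, 0.136, 0.14 ,
       0.144, 0.148])) 1.6917
```

View pics/w1.png

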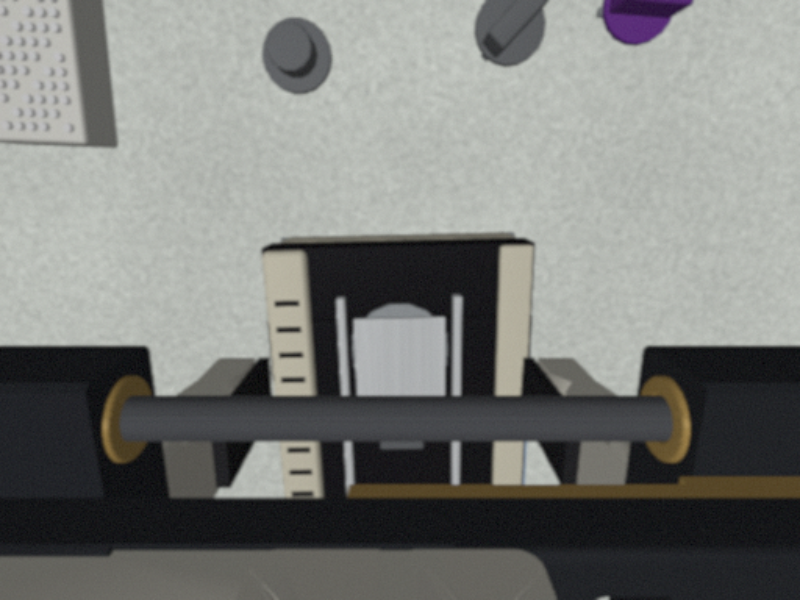

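The wrist view shows the shutter plate at (400,355), the rails at (342,400) and (457,400), the collar's front edge at (400,310) and the top of the tab at (400,445). Yaw is about 1.2°. The tab is partly hidden by the gripper, so I'll measure again from further +y, then slide the shutter.

```bash
cat > r2.py <<'E'
from h import *
R0=np.array([[0,-1,0],[-1,0,0],[0,0,-1.]])
robot.goto([.53,.15,.27],R0)
a,P=grab('wrist');np.savez('f3.npz',a=a,P=P)
q=P.reshape(-1,3);q=q[~np.isnan(q[:,0])]
t=q[(q[:,2]>.109)&(q[:,2]<.12)&(abs(q[:,0]-.527)<.03)]
print('tab',len(t),t.mean(0),cv2.minAreaRect((t[:,:2]*1000).astype(np.float32)))
s=q[(q[:,2]>.082)&(q[:,2]<.088)]
for x0 in (.484,.570):
    r=s[abs(s[:,0]-x0)<.008]; r=r[abs(r[:,0]-np.median(r[:,0]))<.006]
    c=np.polyfit(r[:,1],r[:,0],1);print('rail',len(r),np.degrees(-np.arctan(c[0])),c,r[:,1].min(),r[:,1].max())
d=q[(q[:,2]>.07)&(q[:,2]<.09)&(abs(q[:,0]-.527)<.08)];print('deck front y',np.percentile(d[:,1],[0,.1,1]))
c=q[(q[:,2]>.07)&(q[:,2]<.09)&(abs(q[:,0]-.527)<.1)&(q[:,1]>.03)];print('x ext',np.percentile(c[:,0],[.1,99.9]))
pl=q[(q[:,2]>.0785)&(q[:,2]<.0865)&(abs(q[:,0]-.527)<.036)];print('plate/collar front',np.percentile(pl[:,1],[.2,99.8]),np.histogram(pl[:,2],8))
save('w3.png',cv2.resize(a,(800,600)))
print(robot.read_t())
E
python3 r2.py
```

```text
tab 366 [0.52650322 0.14550671 0.11385097] ((526.6693115234375, 145.9884490966797), (31.140060424804688, 12.29542350769043), 0.955816388130188)
rail 971 1.3677254539653352 [-0.02387585  0.48695269] 0.044597329795475725 0.24083843075598138
rail 954 1.3764845783925577 [-0.02402881  0.57259841] 0.04645890857940181 0.24103659188892002
deck front y [0.00618559 0.00762078 0.01044076]
x ext [0.42776351 0.62537231]
plate/collar front [0.05215323 0.15587117] (array([ 108,  152,   53,   58,  798, 2384, 1592,  233]), array([0.07851567, 0.07951213, 0.0805086 , 0.08150507, 0.08250154,
       0.08349801, 0.08449448, 0.08549095, 0.08648742]))
2.925
```

View pics/w3.png

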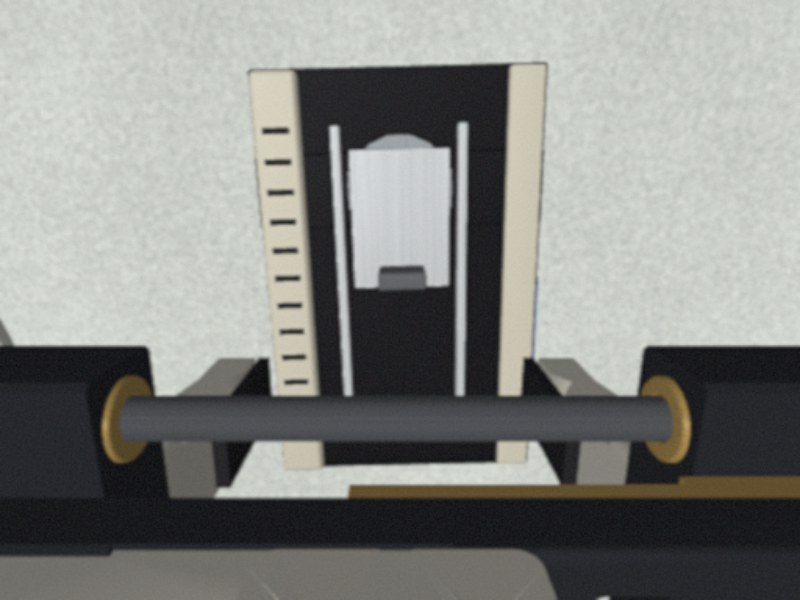

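The second wrist view shows the whole shutter: plate at (400,215), tab at (402,278), and collar edge at (400,140). Heights and sizes agree with the description. Port is about (0.5277, 0.0875) with yaw 1.37°. Now I'll push the tab open with the fingers shut.

```bash
cat >> h.py <<'E'
YAW=np.radians(1.37)
def rot(psi):
    c,s=np.cos(psi),np.sin(psi)
    return np.array([[c,s,0],[s,-c,0],[0,0,-1.]])
E
cat > p.py <<'E'
from h import *
R=rot(YAW-np.pi/2)
X=lambda y:.52978-.024*y
robot.move_gripper(0.)
robot.goto([X(.112),.112,.16],R)
robot.servo_line([X(.112),.112,.098],speed=.1)
f0=np.array(robot.read_force())
robot.servo_line([X(.185),.185,.098],speed=.06)
y=.185
while y<.222:
    y+=.003;robot.servo_line([X(y),y,.098],speed=.04)
    f=np.array(robot.read_force())-f0
    print(round(y,3),f.round(1),np.round(robot.read_position(),4))
    if abs(f[1])>9: break
robot.dwell(.3)
robot.servo_line([X(y-.02),y-.02,.098],speed=.1)
robot.servo_line([X(y-.02),y-.02,.2],speed=.2)
robot.move_gripper(1.)
robot.goto([.525,.12,.25],rot(0)) # insertion orientation, camera
a,P=grab('wrist');np.savez('f4.npz',a=a,P=P);save('w4.png',cv2.resize(a,(800,600)))
print(robot.read_t(),robot.read_qpos())
E
python3 p.py
```

```text
0.188 [-0.6  0.4  0.1] [0.5251 0.1879 0.0979]
0.191 [-1.2 -1.  -1. ] [0.525  0.191  0.0979]
0.194 [-1.3  0.4 -0.9] [0.5251 0.1942 0.0979]
0.197 [-0.3  0.4 -0.6] [0.5251 0.1973 0.098 ]
0.2 [ 0.1 -5.2 -0.1] [0.525  0.1995 0.098 ]
0.203 [  5.3 -16.9   0.5] [0.5249 0.1997 0.098 ]
12.7833 [ 3.37481006e+01  6.80799668e+00 -1.44761474e+01 -1.89341583e-03
 -6.87328167e+01  5.62077874e+01]
```

View pics/w4.png

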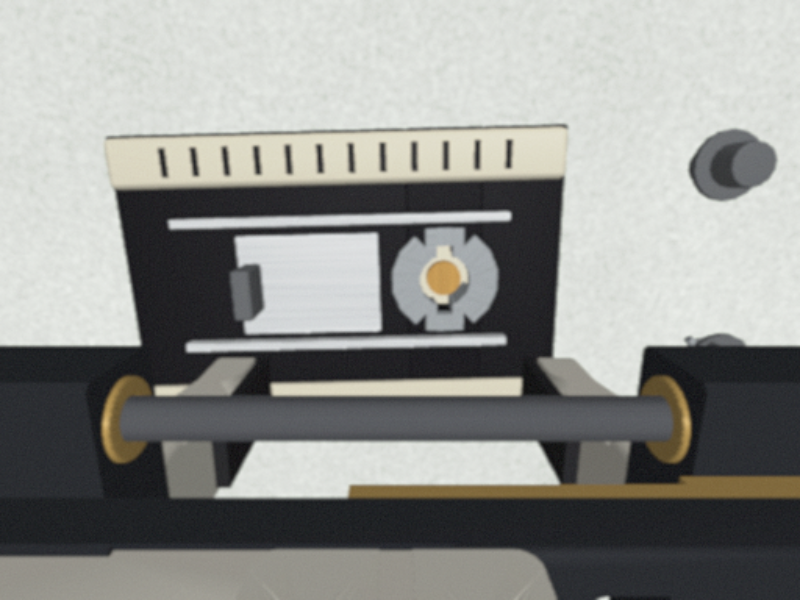

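The shutter is now against its end stop, with the plate at (308,283) and the tab at (246,292). The open port is at (445,278), with slots along x at (445,250) and (445,307). Next I'll measure the collar and view the plug in the grasp orientation.

```bash
cat > c.py <<'E'
from h import *
z=np.load('f4.npz');P=z['P'];a=z['a'].astype(int)
m=(abs(P[...,2]-.08)<.003)&(np.hypot(P[...,0]-.5277,P[...,1]-.0875)<.045)&(a.sum(-1)>270)
m=cv2.morphologyEx(m.astype(np.uint8),cv2.MORPH_OPEN,np.ones((3,3)))
n,l,st,_=cv2.connectedComponentsWithStats(m)
print(st[1:,4])
m=l>0
print('n',m.sum(),'circ',cv2.minEnclosingCircle((P[m][:,:2]*1000).astype(np.float32)), 'z',P[m][:,2].mean())
# ring fit: outer edge per angle, given center iterate
from scipy.optimize import least_squares
q=P[m][:,:2];c=np.array([.5277,.0875])
for _ in range(5):
    d=q-c;an=np.degrees(np.arctan2(d[:,1],d[:,0]))//10;r=np.hypot(*d.T)
    e=np.array([q[an==k][r[an==k].argmax()] for k in np.unique(an)])
    s=least_squares(lambda p:np.hypot(*(e-p[:2]).T)-p[2],[*c,.036],loss='soft_l1',f_scale=.001);c=s.x[:2]
print('ring',s.x)
# plunger
g=(a[...,0]-a[...,2]>60)&(np.hypot(P[...,0]-.5277,P[...,1]-.0875)<.025);print('brass',g.sum(),P[g].mean(0))
q=P.reshape(-1,3);s=q[(q[:,2]>.082)&(q[:,2]<.088)]
for x0 in (.485,.571):
    r=s[abs(s[:,0]+.024*s[:,1]-x0-.002)<.006]
    c=np.polyfit(r[:,1],r[:,0],1);print('rail',len(r),np.degrees(-np.arctan(c[0])),c)
t=q[(q[:,2]>.109)&(q[:,2]<.12)&(abs(q[:,0]-.527)<.03)];print('tab',t.mean(0))
d=q[(q[:,2]>.07)&(q[:,2]<.08)&(abs(q[:,0]-.527)<.08)];print('front',np.percentile(d[:,1],[0,.1,1]))
# plug
psi=np.radians(45.6)
robot.goto([.447,-.14,.17],rot(psi))
pts=[]
for k in range(2):
    b,Q=grab('wrist');p=Q.reshape(-1,3)
    s=p[(p[:,2]>.057)&(p[:,2]<.067)&(np.hypot(p[:,0]-.447,p[:,1]+.147)<.035)]
    print('bar',len(s),s.mean(0),cv2.minAreaRect((s[:,:2]*1000).astype(np.float32)))
np.savez('f5.npz',a=b,P=Q);print(robot.read_t(),robot.read_qpos())
E
python3 c.py
```

```text
[2474]
n 2474 circ ((527.8871459960938, 88.07228088378906), 37.69792556762695) z 0.07967320355766891
ring [0.52797616 0.08750807 0.03617329]
brass 1181 [0.54225835 0.08697504 0.25741081]
rail 1154 1.321262443509275 [-0.02306447  0.48763564]
rail 1312 1.3367903341699732 [-0.02333563  0.57327488]
tab [0.5259523  0.21658472 0.11380114]
front [0.00690313 0.00803999 0.01072233]
bar 889 [ 0.44838148 -0.14544499  0.06141783] ((447.5118713378906, -146.2099151611328), (46.75491714477539, 15.523452758789062), 46.113868713378906)
bar 891 [ 0.44822978 -0.14553936  0.06148341] ((447.7485656738281, -145.9283905029297), (45.96843719482422, 15.526857376098633), 46.14206314086914)
14.0417 [ 6.85747197e+00  3.60385728e+00 -2.91612408e+01  6.47803658e-03
 -5.71970758e+01  1.28754756e+02]
```

```bash
cat > g.py <<'E'
from h import *
g=np.array([.4475,-.1463]);Rg=rot(np.radians(45.8))
robot.move_gripper(.55)
robot.goto([*g,.09],Rg);robot.servo_line([*g,.0365],speed=.08)
robot.move_gripper(0.);print('w',robot.read_grip_width()*88,robot.read_finger_force())
robot.servo_line([*g,.18],speed=.15);print(robot.read_force(),robot.read_finger_force())
c=np.array([.5278,.0876]);Ri=rot(np.radians(1.34))
robot.goto([*c,.165],Ri)
robot.servo_line([*c,.123],speed=.08);robot.dwell(.3)
f0=np.array(robot.read_force());t0=np.array(robot.read_ft_torque());print(f0,t0)
z=.123
while z>.1:
    z-=.002;robot.servo_line([*c,z],speed=.03)
    f=np.array(robot.read_force())-f0
    print(round(z,4),f.round(1),(np.array(robot.read_ft_torque())-t0).round(2),np.round(robot.read_position(),4))
    if f[2]>12 or np.hypot(*f[:2])>15: break
a,P=grab('scene');b,_=grab('side');np.savez('f6.npz',a=a,b=b,f0=f0)
save('v6.png',cv2.resize(b[150:290,100:280],(720,560)))
print(robot.read_t())
E
python3 g.py
```

```text
w 15.900198977685715 29.996767044067383
[ 0.42362979 -0.54305961 -2.38808772] 29.99581664800644
[-0.07208369 -0.60450495 -2.42352975] [-0.16112594  0.01384127  0.02754366]
0.121 [0.2 1.1 0.6] [ 0.08  0.06 -0.04] [0.5277 0.0876 0.1209]
0.119 [0.4 0.7 0.7] [0.01 0.05 0.  ] [0.5277 0.0875 0.1188]
0.117 [0.  0.9 0.7] [0.03 0.04 0.01] [0.5277 0.0875 0.1168]
0.115 [-0.   0.6  1.2] [ 0.09  0.09 -0.  ] [0.5277 0.0875 0.1148]
0.113 [ 0.2 -0.1  1.6] [ 0.04  0.04 -0.05] [0.5277 0.0875 0.1128]
0.111 [0.4 0.7 1.1] [0.08 0.11 0.  ] [0.5277 0.0876 0.1108]
0.109 [0.2 0.9 0.7] [-0.01  0.06 -0.02] [0.5277 0.0875 0.1088]
0.107 [0.2 0.8 2.9] [-0.08  0.13 -0.04] [0.528  0.0876 0.1071]
0.105 [ 1.1 -0.4  3.8] [-0.07  0.05 -0.01] [0.528  0.0877 0.1051]
0.103 [0.5 0.5 5. ] [ 0.01 -0.04  0.  ] [0.528  0.0877 0.1031]
0.101 [0.2 0.2 5.3] [-0.06 -0.03 -0.02] [0.528  0.0876 0.1011]
0.099 [1.3 0.7 6.6] [-0.05 -0.08 -0.03] [0.528  0.0876 0.0991]
23.0333
```

View pics/v6.png

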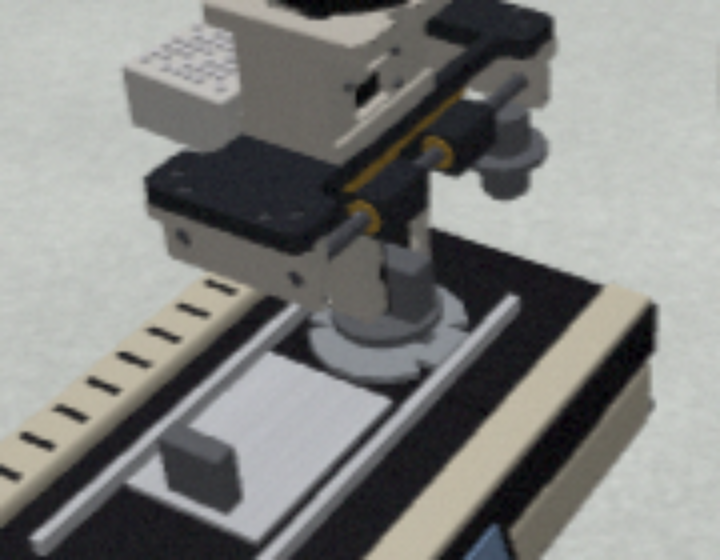

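The side view shows the plug's flange just above the collar at (375,310) and the shutter tab clear of it. The plug is in the slots. Now I'll press it home and turn it.

```bash
cat > t.py <<'E'
from h import *
f0=np.load('f6.npz')['f0'];c=np.array([.5278,.0876]);z=.099
def rd():
    f=np.array(robot.read_force())-f0
    print(round(z,4),f.round(1),np.round(robot.read_ft_torque(),2),np.round(robot.read_position(),4),round(robot.read_grip_width()*88,1));return f
while z>.0865:
    z-=.001;robot.servo_line([*c,z],speed=.02)
    if rd()[2]>19: break
for k in range(1,10):
    robot.servo_line([*c,z],rot(np.radians(1.34-10*k)),speed=.02) if 0 else robot.goto([*c,z],rot(np.radians(1.34-10*k)))
    f=rd()
    if f[2]<13: z-=.0005
    if abs(f[0])+abs(f[1])>30: print('stop');break
robot.dwell(.4);rd()
R=np.array(robot.read_tcp_rot());print(np.degrees(np.arctan2(R[1,0],R[0,0])),robot.read_finger_force())
b,Q=grab('side');a,P=grab('scene');np.savez('f7.npz',a=a,P=P,b=b,Q=Q)
save('v7.png',cv2.resize(b[150:290,100:280],(720,560)));print(robot.read_t())
E
python3 t.py
```

```text
0.098 [0.9 0.  6.5] [-0.25 -0.2   0.01] [0.528  0.0877 0.0981] 15.7
0.097 [0.6 0.5 7.6] [-0.23 -0.25  0.01] [0.528  0.0877 0.0971] 16.0
0.096 [0.4 0.6 7.5] [-0.2  -0.22  0.04] [0.5279 0.0876 0.0961] 15.9
0.095 [0.1 0.1 8.9] [-0.21 -0.15 -0.05] [0.528  0.0877 0.0952] 15.7
0.094 [0.7 0.6 8.3] [-0.2  -0.05 -0.03] [0.528  0.0877 0.0942] 15.7
0.093 [0.7 1.1 9.9] [-0.22 -0.06  0.03] [0.528  0.0877 0.0933] 15.9
0.092 [0.2 0.3 8.9] [-0.25 -0.01  0.04] [0.528  0.0877 0.0923] 15.8
0.091 [ 0.2 -1.   9.4] [-0.26  0.13  0.01] [0.528  0.0876 0.0914] 16.0
0.09 [-1.1  0.1 12.4] [-0.23  0.36  0.01] [0.528  0.0877 0.0906] 15.8
0.089 [-4.4  0.6 21.1] [-0.21  1.89  0.05] [0.528  0.0876 0.0906] 16.0
0.089 [-2.7 -0.5 18.3] [-0.58  1.18 -0.17] [0.5284 0.0875 0.0906] 16.2
0.089 [-2.8 -2.  19.7] [-0.87  0.97 -0.12] [0.5285 0.0874 0.0906] 15.7
0.089 [-1.7 -2.  20.3] [-1.4   0.91 -0.09] [0.5284 0.0871 0.0906] 15.5
0.089 [-2.  -3.9 20.3] [-1.83  0.95 -0.04] [0.5282 0.0868 0.0906] 15.9
0.089 [-3.8 -4.8 21.3] [-2.15  1.23 -0.09] [0.528  0.0866 0.0906] 16.0
0.089 [-4.6 -6.2 21.4] [-2.26  1.66  0.03] [0.5276 0.0863 0.0906] 15.7
0.089 [-4.6 -5.8 23.8] [-2.25  1.89 -0.07] [0.5275 0.0863 0.0906] 15.8
0.089 [-6.1 -5.7 23.1] [-2.18  2.14 -0.02] [0.5273 0.0863 0.0906] 15.9
0.089 [-6.7 -4.8 24.4] [-1.98  2.32 -0.02] [0.5272 0.0864 0.0906] 16.0
0.089 [-6.9 -4.2 25.2] [-1.94  2.4   0.05] [0.5272 0.0863 0.0906] 15.8
-88.64090273426932 30.00349223613739
28.6583
```

View pics/v7.png

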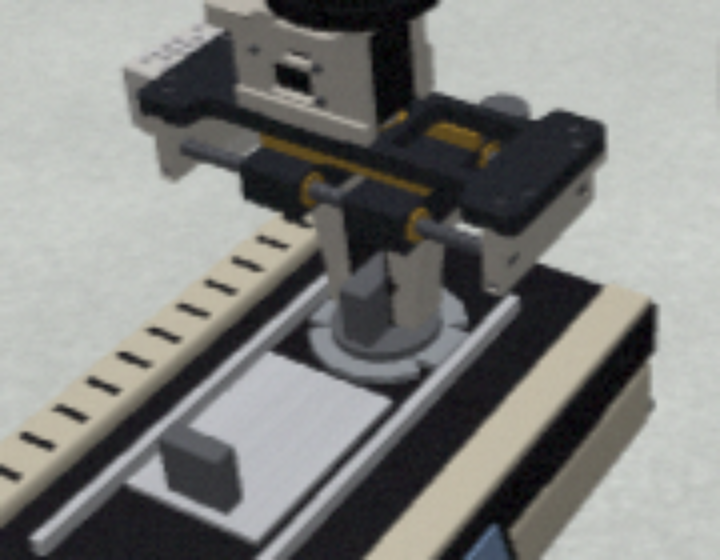

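The bar now lies along the port's y at (365,300), and the flange sits flush on the collar. Grip force is 30 N, the grip width has not changed, so the plug did not slip in yaw, and the downward press is steady at 25 N.

```bash
python3 -c "
from h import *
print(robot.read_position(),robot.read_finger_force(),robot.job_done(),robot.read_t())"
```

```text
the job is handed in; nothing more can be done
the job is handed in; nothing more can be done
```

I've handed the job in at about 29 s on the robot's clock, well under the 58 s limit: the shutter is fully open, and the lamp plug is in the port, turned a quarter turn clockwise, pressed flush and still gripped at 30 N; no verdict was reported back.

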